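# Move a ring holder to the other ball and lock its coupler

### The job

The small ring holder is locked by its ball coupler on the ball with the round foot; move it to the ball of the stand with the square foot. Swing the coupler's handle up and right over to unlock it, lower the coupler gently over the other ball and feel it sit fully home before you let go of it, then swing the handle back and press it down flat to lock. Never push hard on that stand, and leave the small things round about where they are.

Things in the scene. Friction and masses are not known exactly. Their poses are not given: they have to be found in the camera images.
- coupler: Ring holder with ball coupler: aluminium housing 64 (x) x 50 (y) x 48 mm high, open below, 0.75 kg. Origin: on the socket's axis at the lower rim, z up. x points to the handle's hinge and the wire support ring (51 mm wide, centred at x = 70, z = 26 mm). The square socket, 36 mm wide, 40 mm deep, goes over the 32 mm ball; fully home, the rim rests on the flange below the ball.
- coupler_centre (a point): Point 25 mm above the coupler's origin, on the socket's axis; same axes. Grip the housing by its flat sides at y = +25 and -25 mm. With the handle leaning back, a grasp point 8 mm to -x of this point and 7 mm above it (fingertips about 14 mm above the rim) keeps the gripper clear of the handle.
- handle (a joint): The coupler's handle, rad: 0 = flat on top (locked), 1.57 = upright, 2.3 = leaning back on its stop (open). It drives two jaws that close under the ball; they let the ball pass from 1.7 on. About 1.5 N at its end moves it; it stays where left. It cannot go flat over a ball that is not fully home. Hinge: along the coupler's y at x = +26, z = +54 mm from its origin.
- handle_grip (a point): Centre of the black cross roller (14 mm thick, 20 mm long in y, spins freely about y) at the handle's free end, 60.5 mm from the hinge. Handle flat: at x = -34, z = +62 mm in the coupler's frame; the housing's top is at z = 48, so fingertips go at most 10 mm below the roller's centre. Pinch its flat ends along y from above; the handle turns freely in the fingers. Press here from above to lock.
- park_stand: Fixed parking stud, round dark foot 92 mm wide. Origin: centre of the foot's underside. On its axis a flange 68 mm wide, top 40 mm above the origin, and a steel ball 32 mm in diameter centred 22 mm above the flange's top. The coupler starts locked here.
- work_stand: Fixed working stand, square grey foot 94 mm wide. Origin: centre of the foot's underside. On its axis the same flange and ball on a screw stem of unmeasured height: the flange's top is anywhere from 40 to 52 mm above the origin (ball's centre 22 mm higher), and rigid. The coupler goes here, any way round; over 40 N between coupler and stand is too much.
- vial: Bystander: capped vial, 23 mm wide, 56 mm tall, upright, origin under it. Leave it.
- stir_bar: Bystander: white stir bar 10 x 38 x 10 mm lying on the surface. Leave it.
- tweezers: Bystander: tweezers 12 x 126 x 8 mm lying on the surface. Leave them.
- label_roll: Bystander: roll of tape 62 mm wide, 19 mm high. Leave it.

How it is judged:
By the outcome, as a careful person would: the job done as asked, in the order asked, and still so for the second after the job is handed in, with the robot touching nothing.
It also fails if it takes over 67 s, if anything falls off the work surface, if the arm or the gripper's body presses on something with over 40 N, if the wrist force passes 120 N, or if a joint passes its speed limit or range.

### The arm

A 7-joint arm with a two-finger parallel gripper is mounted at the origin on a cart in front of the work surface, level with it; the furniture and walls round the work are solid. World frame = base frame: x ahead of the robot, y to its left, z up, the work surface at z = 0. Lengths are in m, angles in rad, forces in N, time in s.
With the tool pointing down it reaches from about 0.425 to 0.95 m from the base axis. Payload 4.7 kg.
Tool frame: the origin (TCP) lies at the very end of the fingers, on their centre line; the grasp point (between the pads) lies 19 mm behind it; z points along the fingers, y is the line along which they close (so a half turn about z gives the same grasp; the last joint's range is limited). The gripper opens to 85 mm and grips with 20 to 120 N. Pads are 22 mm wide; open, the fingers measure 114 mm over their backs; the gripper's body (76 mm by 85 mm) begins 54 mm behind the grasp point. The pads swing forward as they close: fully open they stand 13 mm farther back than shut.
Start: joints at [-1.285, 0.469, -0.049, 1.532, 0.024, 1.141, -0.082], TCP at [0.209, 0.642, 0.231] pointing down, gripper open.
Joint ranges: [-2.59, 2.59], [-0.33, 1.99], [-1.39, 1.29], [0.1, 2.45], [-1.04, 4.18], [0.21, 1.99], [-2.66, 2.66]. Speed limits (rad/s): [2.57, 2.57, 3.14, 3.14, 3.14, 3.14, 3.14].

### API

Orientations are given as [roll, pitch, yaw] about the fixed x, y, z axes, in that order (R = Rz(yaw) Ry(pitch) Rx(roll)).
In Python, from rig import r gives the robot as it stands. Calls block until the motion is done:
- r.move_pose(position, orientation): joint-space move of the TCP to a pose.
- r.line_to(position, frame=None, speed=0.15): straight line of the TCP; frame=None keeps the orientation; speed is the mean speed in m/s.
- r.set_joints(angles): joint-space move.
- r.command_gripper(opening): finger opening in m; the grip force is fixed at half the most; returns when the fingers have stopped.
- r.sleep(seconds).
- r.ik(position, orientation): joint angles nearest the present ones, or None.
- r.get_obs(): the state.
- r.capture(name): name is "side" or "top" or "wrist"; returns (picture, depth): 400x640x3 uint8, red, green, blue; 400x640 float32, m along the optical axis (not along the pixel's ray), 0 where there is no reading.
- r.camera_params(name): a dict with "camera_matrix" (3x3 intrinsics, pixels), "origin" and "attitude" of the camera in the world. Camera axes: x right, y down, z forward; pixel columns grow to the right and rows downward; lengths in m; the calibration is good to about 2 mm. A picture is of the moment at which its call begins: read the wrist's pose just before it. camera_params takes no time and is no camera call; for the wrist camera it gives the pose at the moment of the call.
A pose or a line that the arm cannot do raises r.Unreachable and nothing moves.
- r.job_done(): hands the job in; it is judged then, once.
The state is a dict: "time": time; "qpos": joint angles; "qvel": joint speeds; "effort": joint torques, N m; "ee_pos": TCP position; "orientation": TCP orientation; "force": force on the tool from outside, world axes, zero at the start; "ft_torque": the same for the moment, N m; "width": finger opening in m; "grasp_force": force on a finger pad.
Only numpy, scipy, OpenCV 4.12 (cv2) and the standard library are available. Lean on these libraries where they do the work, as an engineer would, in place of code of your own. Each camera call takes 0.05 s, during which the arm holds its last target. There are 200 camera calls.

## Working session

There is one attempt and no reset: what is moved stays moved. The work goes in short steps, each a Python script; the robot and the scene stay as the last script left them, time stands still between calls to the robot, and variables do not carry over. Pictures are saved under pics/ and viewed, at most 10 in all, crops included, and the job is handed in when it is done.

```bash
ls; mkdir -p pics; python3 - <<'E'
from rig import r
import cv2,numpy as np
for n in ["top","side"]:
    p,d=r.capture(n); cv2.imwrite(f"pics/{n}.png",p[...,::-1]); np.savez(f"{n}.npz",p=p,d=d)
    c=r.camera_params(n); print(n,c)
o=r.get_obs(); print(o)
E
```

```text
pics
top {'camera_matrix': array([[408.42510141,   0.        , 323.98679583],
       [  0.        , 408.42510141, 199.36271418],
       [  0.        ,   0.        ,   1.        ]]), 'origin': array([0.3785449 , 0.21432965, 0.94772041]), 'attitude': array([-2.99102931,  0.03415742, -1.59961802])}
side {'camera_matrix': array([[472.60631815,   0.        , 319.56860436],
       [  0.        , 472.60631815, 201.13040568],
       [  0.        ,   0.        ,   1.        ]]), 'origin': array([0.33488072, 1.09264535, 0.48459409]), 'attitude': array([-1.98274871, -0.0215073 , -2.91930232])}
{'time': 0.1, 'qpos': array([-1.28487697,  0.4693684 , -0.0486332 ,  1.53356244,  0.02408206,
        1.14101782, -0.08229012]), 'qvel': array([-0.00067159, -0.00031593, -0.00073396, -0.00232795, -0.00014519,
        0.00034937, -0.00069289]), 'effort': array([ 6.81081474e-04, -5.11516678e+01, -4.68793628e-02, -2.38390106e+01,
        1.07631146e-02,  4.33701280e-03, -6.73543525e-06]), 'ee_pos': array([0.20880762, 0.64133812, 0.23036645]), 'orientation': array([-3.13982147e+00,  2.85058022e-05,  2.82683859e+00]), 'force': array([-0.00926044, -0.52154386,  0.45158664]), 'ft_torque': array([0.02453726, 0.06862674, 0.02740857]), 'grasp_force': 0.0, 'width': 0.08527882885440442}
```

View pics/top.png

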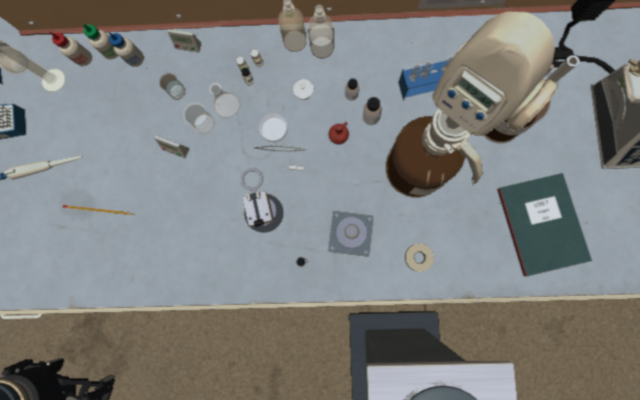

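View pics/side.png

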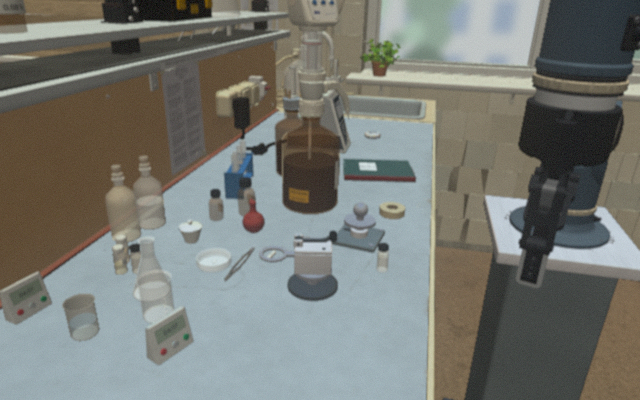

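The top view shows the coupler at about (258,208) with its ring at (252,179), so +x points away from the robot. The square stand is at (351,233), the vial at (301,262) and the tape roll at (419,257). Next I'll measure these by ray and depth.

```bash
cat > h.py <<'E'
import numpy as np,cv2
from scipy.spatial.transform import Rotation as R
def pts(c,uv,d):
    K=c["camera_matrix"]; uv=np.atleast_2d(uv).astype(float); d=np.atleast_1d(d)
    ray=np.c_[(uv[:,0]-K[0,2])/K[0,0],(uv[:,1]-K[1,2])/K[1,1],np.ones(len(uv))]
    return (ray*d[:,None])@R.from_euler("xyz",c["attitude"]).as_matrix().T+c["origin"]
def plane(c,uv,z):
    p=pts(c,uv,np.ones(len(np.atleast_2d(uv)))); v=p-c["origin"]
    return c["origin"]+v*((z-c["origin"][2])/v[:,2])[:,None]
def cloud(c,d):
    v,u=np.mgrid[:d.shape[0],:d.shape[1]]
    return pts(c,np.c_[u.ravel(),v.ravel()],d.ravel()).reshape(d.shape+(3,))
E
python3 - <<'E'
from rig import r
from h import *
for n,boxes in [("top",{"coup":(238,160,290,240),"work":(322,205,380,262)})]:
    f=np.load(n+".npz"); c=r.camera_params(n); P=cloud(c,f["d"])
    for k,(a,b,e,g) in boxes.items():
        Q=P[b:g,a:e]; z=Q[...,2]
        print(k); print((z[::4,::4]*1000).astype(int))
        for lo,hi in [(.006,.03),(.034,.056),(.058,.08),(.081,.096),(.097,.12)]:
            m=(z>lo)&(z<hi)
            if m.sum()>4:
                xy=Q[m][:,:2].astype(np.float32); print(lo,hi,m.sum(),np.median(Q[m],0).round(4),cv2.minAreaRect(xy),cv2.minEnclosingCircle(xy))
im=cv2.imread("pics/top.png")[150:290,230:440]
cv2.imwrite("pics/topz.png",cv2.resize(im,None,fx=3.8,fy=3.8,interpolation=cv2.INTER_CUBIC))
E
```

```text
coup
[[  0   1   1  -1   0   1   1  -1   2   0   1   1  -1]
 [ -3  -1  -1   2   0   1   3   0   4   2   1   1   2]
 [  3   0   0  69  69   2   1   1   0   2   0   0   2]
 [  1   0  67   0   0  72   1   0   0  -3  -1   1   0]
 [  2  68   1   1   0   0  -1   0   0   0   0   0   3]
 [ -1  72   2   2   3  -2  67   0   1   3   2   0   0]
 [  1  71   2   1   2  72   0   0   0  -1   0   0   3]
 [  1   1  73  70  67  -1   0   0  -1   0  -1   0   1]
 [  0   3   2   0  69  94  87   0   0   1   0  -3  -1]
 [ -1  -1  89 102 100 102  91  75  10   2   2   0   2]
 [  1   2  89  91 101  89  91  87  44  14   8   0   2]
 [  3   1  91  86 100  89  90  86  41  10  13   2   2]
 [ -1   0  89  89  99  88  88  85  55  44  16   7   1]
 [ -1   0  89  95  91  97  86  87  67  41  13   9   0]
 [  0   0  88  88  92 100  90  90  86  39  16   6   0]
 [  2   0  10  89  89 107 109  88  83  12  11   0  -2]
 [  4   2   2  90 112 109 110  39  12   9  10   2   2]
 [  1   0   1   1  13  10  13  10  12   7   0   1   0]
 [  4  -1   3   0   0   2   8   2  -1  -1   0   0   2]
 [  0  -1   2   2   0  -1   3   1   1   0   3   0 
[... 1918 characters left out ...]
31) ((0.44636669754981995, 0.1933290809392929), 0.07324925810098648)
0.034 0.056 569 [0.4386 0.1851 0.05  ] ((0.4414914846420288, 0.18394675850868225), (0.06570170819759369, 0.06607954204082489), 88.08162689208984) ((0.44128546118736267, 0.1846921145915985), 0.03375215828418732)
0.058 0.08 46 [0.4393 0.1849 0.0773] ((0.44156089425086975, 0.18471474945545197), (0.02992042526602745, 0.030039794743061066), 86.947021484375) ((0.44131067395210266, 0.18487302958965302), 0.015970800071954727)
0.081 0.096 122 [0.4411 0.1852 0.0851] ((0.4411912262439728, 0.1848895251750946), (0.025396935641765594, 0.02549232542514801), 88.03425598144531) ((0.441480427980423, 0.1853497177362442), 0.013864140026271343)
```

View pics/topz.png

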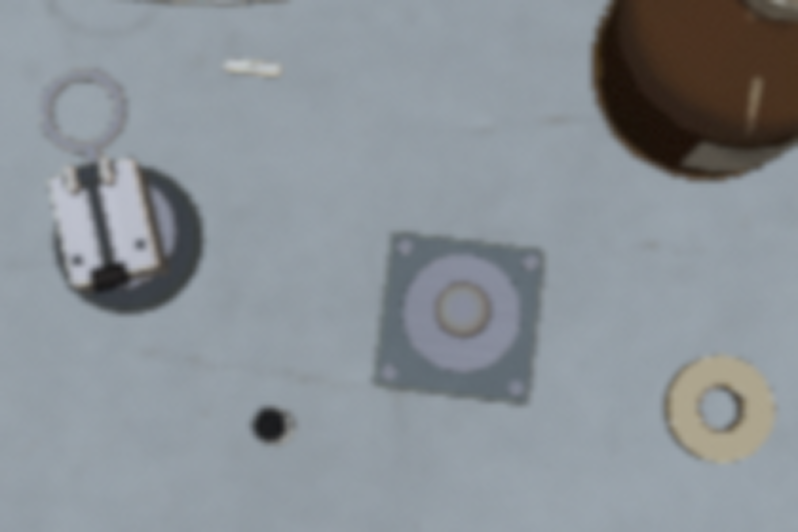

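The zoomed view confirms the layout: handle flat with its roller toward the robot, hinge and ring on the far side at about 12.5° yaw, and clear space round the square stand. I'll move above the roller and look from close by.

```bash
python3 - <<'E'
from rig import r
from h import *
for yaw in (.218,.218+np.pi,.218-np.pi):
    for p in ([.462,.379,.2],[.4414,.185,.2]): print(yaw, r.ik(p,[np.pi,0,yaw]))
qs=[(abs(q[6])+0,y,q) for y in (.218,.218+np.pi) if (q:=r.ik([.47,.381,.24],[np.pi,0,y])) is not None]
y=min(qs,key=lambda t:t[0])[1]
r.move_pose([.47,.381,.24],[np.pi,0,y]); r.command_gripper(.045)
c=r.camera_params("wrist"); p,d=r.capture("wrist"); o=r.get_obs()
print(y,o["time"],o["ee_pos"],o["orientation"],c["origin"],c["attitude"])
np.savez("w1.npz",p=p,d=d,o=c["origin"],a=c["attitude"],K=c["camera_matrix"]); cv2.imwrite("pics/w1.png",p[...,::-1])
P=cloud(c,d);z=P[...,2]
for lo,hi in [(.034,.056),(.058,.08),(.083,.094),(.096,.105),(.106,.12)]:
    m=(z>lo)&(z<hi)&(np.hypot(P[...,0]-.4955,P[...,1]-.386)<.05)
    if m.sum()>9:
        xy=P[m][:,:2].astype(np.float32); print(lo,hi,m.sum(),np.median(P[m],0).round(4),cv2.minAreaRect(xy))
E
```

```text
0.218 [-1.18670608  0.40801478  0.57160182  1.78604713 -0.25441062  1.02151986
 -1.87121372]
0.218 [-1.01627326  0.19669982  0.61350404  2.04910684 -0.1402322   0.93568768
 -1.68115149]
3.359592653589793 [-0.71291951  0.37247115 -0.05814348  1.75804252  0.02494711  1.01179184
  1.00847962]
3.359592653589793 [-0.59557586  0.18013999  0.12555939  2.02822176 -0.02789366  0.93480481
  1.33333984]
-2.923592653589793 [-0.71291951  0.37247115 -0.05814348  1.75804252  0.02494711  1.01179184
  1.00847962]
-2.923592653589793 [-0.59557586  0.18013999  0.12555939  2.02822176 -0.02789366  0.93480481
  1.33333984]
3.359592653589793 2.0083 [0.46993922 0.38109896 0.23999165] [-3.14156937e+00  1.64578196e-05 -2.92340976e+00] [0.39109353 0.36464601 0.38183166] [2.82233338e+00 2.67447668e-04 1.78725422e+00]
0.034 0.056 297 [0.4701 0.3804 0.0394] ((0.48787161707878113, 0.3846854865550995), (0.04979497939348221, 0.0663309171795845), 11.421159744262695)
0.058 0.08 198 [0.4682 0.39   0.068 ] ((0.5047847628593445, 0.3876810669898987), (0.08100462704896927, 0.04967107996344566), 12.17455005645752)
0.083 0.094 1864 [0.4941 0.3862 0.0872] ((0.49586713314056396, 0.3860138952732086), (0.06281304359436035, 0.050018999725580215), 12.402536392211914)
0.096 0.105 534 [0.5128 0.3868 0.0985] ((0.4931398332118988, 0.3849862813949585), (0.07383360713720322, 0.026039190590381622), 12.955620765686035)
0.106 0.12 252 [0.4629 0.379  0.1088] ((0.46354368329048157, 0.37893959879875183), (0.012577642686665058, 0.019696954637765884), 13.055112838745117)
```

View pics/w1.png

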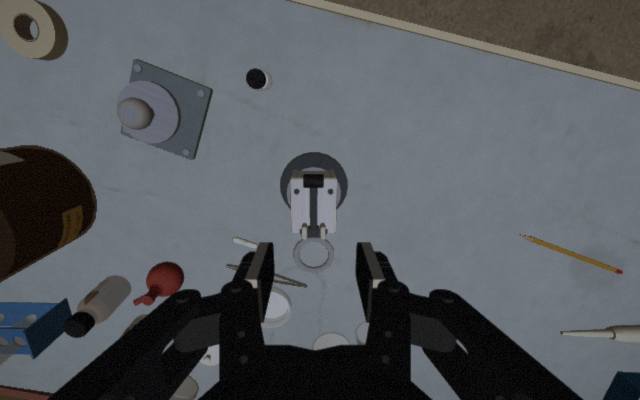

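The wrist view agrees with the top view: roller at (313,181), housing and ring in line below it. The pose is coupler (0.4957, 0.386), yaw 0.218. Now I'll pinch the roller and swing the handle over.

```bash
cat >> h.py <<'E'
def arc(r,org,yaw,th,dz):   # TCP position with roller at handle angle th
    a=np.arctan2(8,-60)-th
    x,z=.026+.0605*np.cos(a),.054+.0605*np.sin(a)
    return np.array([org[0]+x*np.cos(yaw),org[1]+x*np.sin(yaw),org[2]+z-dz])
def st(r,t=""):
    o=r.get_obs(); print(t,round(o["time"],2),o["ee_pos"].round(4),o["force"].round(1),o["ft_torque"].round(2),"w",round(o["width"],4),"g",round(o["grasp_force"],1)); return o
E
python3 - <<'E'
from rig import r
from h import *
org=[.4957,.386,.040]; yaw=.218
p=arc(r,org,yaw,0,.008)
r.move_pose(p+[0,0,.04],[np.pi,0,yaw+np.pi]); r.line_to(p,speed=.08); st(r,"down")
r.command_gripper(.018); o=st(r,"grip")
assert o["width"]>.017
for th in np.arange(.15,2.2,.15):
    r.line_to(arc(r,org,yaw,th,.008),speed=.15); o=st(r,round(th,2))
    if np.linalg.norm(o["force"])>25: break
E
```

```text
down 3.17 [0.4626 0.3787 0.0938] [0.5 0.3 1.1] [-0.    0.02 -0.05] w 0.0447 g 0.0
grip 3.52 [0.4627 0.3787 0.0945] [ 0.2 -0.8  1. ] [-0.05  0.05 -0.1 ] w 0.0188 g 38.0
0.15 3.77 [0.4639 0.3788 0.1032] [-1.  -1.2  1.3] [-0.27  0.1  -0.04] w 0.0189 g 38.2
0.3 4.03 [0.4671 0.3795 0.1116] [-1.5 -1.6  2. ] [-0.36  0.58 -0.05] w 0.0188 g 38.3
0.45 4.28 [0.4717 0.3805 0.1194] [-2.9 -2.1  2. ] [-0.37  0.49 -0.  ] w 0.0188 g 38.3
0.6 4.53 [0.4774 0.3817 0.1266] [-1.9 -2.2  2.2] [-0.43  0.37 -0.03] w 0.0184 g 38.3
0.75 4.78 [0.4839 0.3832 0.1329] [-1.2 -1.3  1.3] [-0.41  0.32  0.  ] w 0.0189 g 38.3
0.9 5.03 [0.4913 0.3848 0.1382] [-0.5 -2.2  2.1] [-0.51  0.09  0.04] w 0.0189 g 38.4
1.05 5.28 [0.4997 0.3867 0.1423] [ 1.8 -1.3 -1.1] [-0.34 -0.3   0.03] w 0.0189 g 38.1
1.2 5.53 [0.5077 0.3886 0.1447] [ 1.5 -0.8 -2.1] [-0.16 -0.27  0.03] w 0.0188 g 38.0
1.35 5.78 [0.516  0.3908 0.146 ] [ 0.3 -0.7 -3.4] [-0.06 -0.14 -0.01] w 0.0189 g 37.9
1.5 6.03 [0.5239 0.3925 0.1458] [-1.4  0.1 -5.5] [-0.1   0.31  0.04] w 0.0187 g 37.8
1.65 6.28 [0.5331 0.3945 0.1449] [-2.5 -1.3 -3.4] [-0.1   0.36  0.01] w 0.0189 g 37.9
1.8 6.53 [0.5419 0.3964 0.1427] [-2.1  0.3 -3.2] [-0.14  0.31 -0.03] w 0.019 g 38.0
1.95 6.78 [0.5503 0.3982 0.139 ] [-1.2 -0.1 -2. ] [-0.04  0.3   0.02] w 0.0186 g 38.2
2.1 7.03 [0.558  0.3999 0.134 ] [-1.4 -0.1 -0.7] [-0.03  0.08 -0.01] w 0.0186 g 38.4
```

```bash
python3 - <<'E'
from rig import r
from h import *
org=np.array([.4957,.386,.040]); yaw=.218; ax=np.array([np.cos(yaw),np.sin(yaw),0])
r.line_to(arc(r,org,yaw,2.25,.008),speed=.1); st(r,"2.25")
r.command_gripper(.045)
p=r.get_obs()["ee_pos"]; r.line_to(p+[0,0,.05],speed=.2)
g=org-.008*ax+[0,0,.014]
r.line_to(g+[0,0,.16],speed=.25); r.command_gripper(.078)
c=r.camera_params("wrist"); pic,d=r.capture("wrist"); st(r)
cv2.imwrite("pics/w2.png",pic[...,::-1])
P=cloud(c,d);z=P[...,2]
for lo,hi in [(.083,.094),(.1,.118),(.122,.15)]:
    m=(z>lo)&(z<hi)&(np.hypot(P[...,0]-.51,P[...,1]-.39)<.07)
    if m.sum()>9:
        xy=P[m][:,:2].astype(np.float32); print(lo,hi,m.sum(),np.median(P[m],0).round(4),cv2.minAreaRect(xy))
E
```

```text
2.25 7.28 [0.5652 0.4014 0.1277] [ 1.6  0.4 -0.2] [ 0.14 -0.4   0.05] w 0.0188 g 38.3
 9.02 [0.4881 0.3841 0.2136] [-0.4 -0.9  0.3] [ 0.02  0.03 -0.01] w 0.078 g 0.0
0.083 0.094 2884 [0.4939 0.3863 0.0872] ((0.4979780316352844, 0.38744837045669556), (0.06372401118278503, 0.05002019181847572), 11.778687477111816)
0.1 0.118 248 [0.5305 0.3946 0.1065] ((0.5295493602752686, 0.39385268092155457), (0.025500601157546043, 0.023555472493171692), 8.955586433410645)
0.122 0.15 578 [0.5598 0.3997 0.1376] ((0.5551153421401978, 0.3997245728969574), (0.03027462214231491, 0.019589407369494438), 13.507599830627441)
```

View pics/w2.png

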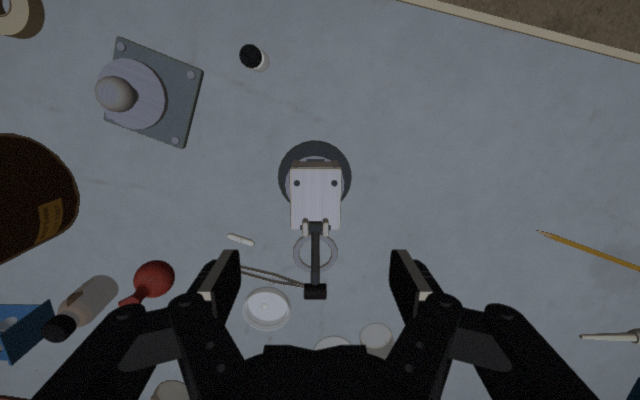

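The handle leans back with its roller at (315,292), clear of the grip. Now I'll grip the housing, lift off carefully and move aside to measure both balls.

```bash
python3 - <<'E'
from rig import r
from h import *
org=np.array([.4962,.3863,.040]); yaw=.216; ax=np.array([np.cos(yaw),np.sin(yaw),0])
g=org-.008*ax+[0,0,.014]
r.line_to(g+[0,0,.05],[np.pi,0,yaw+np.pi],speed=.25); r.line_to(g,speed=.06); st(r,"at")
r.command_gripper(.045); st(r,"grip")
for h in (.004,.01,.02,.04,.07,.11):
    r.line_to(g+[0,0,h],speed=.06 if h<.05 else .15); o=st(r,h)
    if o["force"][2]<-30: print("STUCK");break
else:
    r.line_to([.4414-.008,.185,.20],speed=.25); st(r,"over")
    p,d=r.capture("top"); np.savez("top2.npz",p=p,d=d); c=r.camera_params("top"); P0=cloud(c,d); P1=cloud(c,np.load("top.npz")["d"])
    for n,P,xy,zt in (("park",P0,(.496,.386),.062),("work",P1,(.4414,.185),.072)):
        for lo,hi in ((zt-.026,zt-.017),(zt+.004,zt+.02)):
            m=(abs(P[...,0]-xy[0])<.05)&(abs(P[...,1]-xy[1])<.05)&(P[...,2]>lo)&(P[...,2]<hi); Q=P[m]
            print(n,lo,m.sum(),np.median(Q,0).round(4),cv2.minAreaRect(Q[:,:2].astype(np.float32)),Q[:,2].max())
        # sphere fit, known radius
        from scipy.optimize import least_squares as L
        s=L(lambda v:np.linalg.norm(Q-v,axis=1)-.016,[*xy,zt],loss="soft_l1",f_scale=.001); print("sph",s.x.round(4))
    c=r.camera_params("wrist"); p,d=r.capture("wrist"); cv2.imwrite("pics/w3.png",p[...,::-1])
E
```

```text
at 10.59 [0.4886 0.3848 0.0543] [ 0.2 -0.4  0.3] [0.04 0.04 0.03] w 0.0778 g 0.0
grip 10.96 [0.4886 0.3849 0.0547] [-1.5 -0.6  4.3] [-0.13  0.15 -0.04] w 0.0491 g 64.0
0.004 11.21 [0.4873 0.3836 0.0567] [ 0.2  0.3 -7.9] [-0.01  0.12 -0.01] w 0.0492 g 63.4
0.01 11.46 [0.4885 0.3846 0.0641] [ 0.   0.3 -6.8] [-0.03  0.14  0.01] w 0.0492 g 63.6
0.02 11.78 [0.4888 0.385  0.0748] [ 0.  -0.5 -8.2] [-0.04  0.18 -0.02] w 0.0492 g 63.6
0.04 12.26 [0.4886 0.3848 0.0946] [-0.3 -0.3 -8. ] [-0.1   0.15 -0.02] w 0.049 g 63.6
0.07 12.61 [0.4887 0.385  0.1245] [-0.1 -0.7 -7. ] [-0.05  0.18 -0.04] w 0.0493 g 64.1
0.11 13.03 [0.4881 0.3843 0.1634] [-0.8 -0.3 -8.1] [-0.06  0.13 -0.01] w 0.0494 g 64.1
over 14.02 [0.4336 0.1867 0.1999] [-0.5  0.  -7. ] [0.02 0.12 0.04] w 0.0491 g 64.0
park 0.036000000000000004 533 [0.4922 0.381  0.0413] ((0.49555057287216187, 0.3851494789123535), (0.06666109710931778, 0.06390175223350525), 88.27849578857422) 0.04495580616930772
park 0.066 156 [0.4949 0.384  0.0748] ((0.4951617419719696, 0.38466960191726685), (0.02955850400030613, 0.029869984835386276), 50.3497314453125) 0.08137617102299255
sph [0.496  0.3856 0.0633]
work 0.046 568 [0.4391 0.1852 0.05  ] ((0.4414914846420288, 0.18394675850868225), (0.06570170819759369, 0.06607954204082489), 88.08162689208984) 0.05453452975073003
work 0.076 163 [0.4407 0.1853 0.0839] ((0.44098037481307983, 0.18536867201328278), (0.029995188117027283, 0.028513308614492416), 42.87765121459961) 0.0907883489996878
sph [0.4415 0.185  0.0723]
```

View pics/w3.png

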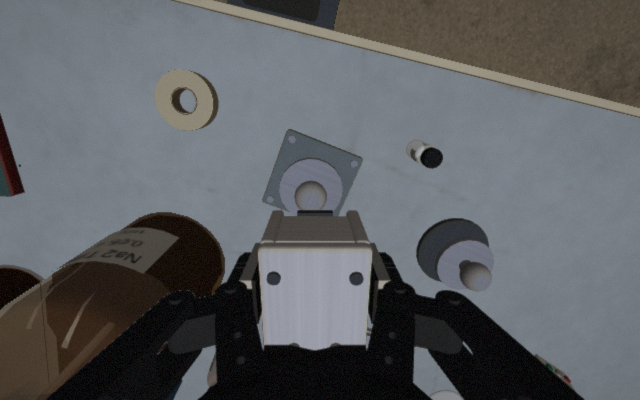

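The gripped coupler hangs level, with the work ball at (311,196) visible ahead and the park ball at (474,276). The ball-to-ball shift is (-54.5, -200.6, about +9.5) mm. I'll lower it in small steps while watching the force.

```bash
cat > low.py <<'E'
from rig import r
from h import *
import sys
x,y,z0=map(float,sys.argv[1:4])
r.line_to([x,y,z0+.02],speed=.15); r.line_to([x,y,z0],speed=.1); r.sleep(.3)
b=np.mean([r.get_obs()["force"] for _ in range(5)],0); st(r,"start")
z=z0
while z>.054:
    z-=.002 if z>.072 else .001
    r.line_to([x,y,z],speed=.03); o=st(r,round(z,4)); f=o["force"]-b
    if f[2]>8 or np.hypot(*f[:2])>10: r.sleep(.2); st(r,"STOP"); break
E
python3 low.py .4341 .1843 .104
```

```text
start 15.43 [0.4344 0.1845 0.1045] [ 0.7 -0.4 -7. ] [-0.03  0.13 -0.01] w 0.0492 g 63.9
0.102 15.68 [0.434  0.1842 0.1019] [-0.8  0.6 -6.8] [-0.03  0.11 -0.04] w 0.0493 g 63.9
0.1 15.93 [0.4339 0.1842 0.0998] [-0.5  0.1 -7.7] [-0.04  0.08 -0.04] w 0.049 g 63.9
0.098 16.18 [0.434  0.1842 0.0978] [-0.3 -0.7 -7.8] [0.03 0.14 0.  ] w 0.0493 g 63.9
0.096 16.43 [0.434  0.1842 0.0959] [ 0.1 -0.6 -8.4] [-0.12  0.11  0.  ] w 0.0492 g 63.9
0.094 16.68 [0.434  0.1842 0.0938] [-0.1 -0.7 -8. ] [-0.06  0.14 -0.01] w 0.0492 g 63.9
0.092 16.93 [0.434  0.1842 0.0918] [ 0.  -0.6 -7.5] [-0.07  0.12  0.02] w 0.049 g 63.9
0.09 17.18 [0.434  0.1842 0.0899] [ 0.1  0.4 -7.8] [-0.03  0.1  -0.01] w 0.0492 g 63.9
0.088 17.43 [0.434  0.1843 0.0878] [ 0.6  0.3 -6.9] [-0.06  0.16 -0.02] w 0.049 g 63.9
0.086 17.68 [0.434  0.1842 0.0858] [ 0.   0.3 -7.5] [-0.05  0.14  0.05] w 0.0493 g 63.9
0.084 17.93 [0.434  0.1842 0.0838] [-0.8  0.7 -7.4] [-0.06  0.13 -0.02] w 0.0491 g 63.9
0.082 18.18 [0.434  0.1842 0.0819] [-0.5  1.  -8.1] [-0.09  0.15 -0.07] w 0.0494 g 63.9
0.08 18.43 [0.434  0.1842 0.0798] [ 0.4 -0.3 -7. ] [-
[... 558 characters left out ...]

0.069 20.18 [0.4341 0.1843 0.0689] [-0.4 -0.3 -8.7] [-0.02  0.24 -0.03] w 0.049 g 64.0
0.068 20.43 [0.4341 0.1843 0.0679] [ 0.1 -0.6 -8.3] [-0.04  0.22 -0.01] w 0.0491 g 64.0
0.067 20.68 [0.4341 0.1843 0.0669] [-0.2  0.6 -7.8] [-0.02  0.2  -0.  ] w 0.0492 g 64.0
0.066 20.93 [0.4341 0.1843 0.0659] [-0.4  0.5 -8.1] [-0.11  0.24  0.03] w 0.049 g 64.0
0.065 21.18 [0.4341 0.1843 0.0649] [-1.  -0.7 -7. ] [-0.02  0.22  0.02] w 0.0494 g 64.0
0.064 21.43 [0.4341 0.1843 0.0639] [ 0.4  0.7 -8.4] [-0.04  0.24  0.03] w 0.0495 g 64.0
0.063 21.68 [0.4341 0.1843 0.0636] [-4.4 -1.4  2.4] [-0.28  0.76  0.  ] w 0.0493 g 64.8
STOP 21.88 [0.4341 0.1843 0.0636] [-4.7 -2.4  6.6] [-0.4   0.93 -0.01] w 0.049 g 65.2
```

Contact came at TCP z = 0.0636, so the rim is at about 49 mm. That matches the seen flange height of 49–50 mm, so it is fully home. I'll let go, rise and look.

```bash
python3 - <<'E'
from rig import r
from h import *
r.command_gripper(.078); o=st(r,"open"); p=np.array([.4341,.1843,.0636])
r.line_to(p+[0,0,.05],speed=.1); r.line_to(p+[0,0,.16],speed=.25)
c=r.camera_params("wrist"); pic,d=r.capture("wrist"); st(r)
cv2.imwrite("pics/w4.png",pic[...,::-1])
P=cloud(c,d);z=P[...,2]
for lo,hi in [(.090,.103),(.109,.127),(.131,.16)]:
    m=(z>lo)&(z<hi)&(np.hypot(P[...,0]-.456,P[...,1]-.188)<.07)
    if m.sum()>9:
        xy=P[m][:,:2].astype(np.float32); print(lo,hi,m.sum(),np.median(P[m],0).round(4),cv2.minAreaRect(xy))
E
```

```text
open 22.27 [0.4347 0.1846 0.0631] [-0.7  1.4  0.7] [0.02 0.03 0.03] w 0.0777 g 0.0
 23.57 [0.4331 0.1838 0.2221] [-0.2  0.1 -1.1] [ 0.03 -0.    0.03] w 0.0781 g 0.0
0.09 0.103 2914 [0.4387 0.1858 0.0961] ((0.44354447722435, 0.18698404729366302), (0.06402550637722015, 0.050085559487342834), 11.966217041015625)
0.109 0.127 231 [0.4752 0.194  0.1149] ((0.4742083251476288, 0.1940365731716156), (0.02471182867884636, 0.023300031200051308), 12.571460723876953)
0.131 0.16 545 [0.5053 0.1991 0.147 ] ((0.5007421374320984, 0.19942320883274078), (0.03030526451766491, 0.018878698348999023), 11.131372451782227)
```

View pics/w4.png

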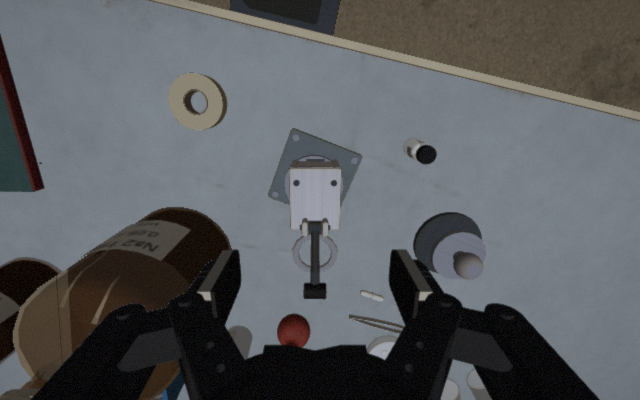

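The coupler sits level on the square stand with its top at z = 0.096, handle still leaning back and the roller at (315,292). Now I'll swing the handle back.

```bash
python3 - <<'E'
from rig import r
from h import *
org=[.4411,.1855,.049]; yaw=.216
r.command_gripper(.045)
p=arc(r,org,yaw,2.25,.008)
r.line_to(p+[0,0,.06],speed=.2); r.line_to(p,speed=.08); st(r,"down")
r.command_gripper(.018); o=st(r,"grip"); assert o["width"]>.017
for th in np.r_[np.arange(2.1,.25,-.15),.2,.1,.05,0]:
    r.line_to(arc(r,org,yaw,th,.008),speed=.12 if th>.2 else .03); o=st(r,round(th,2))
    if np.linalg.norm(o["force"])>22: print("STOP");break
E
```

```text
down 25.46 [0.5097 0.2007 0.137 ] [ 0.7 -0.2 -0.2] [0.   0.   0.03] w 0.0451 g 0.0
grip 25.82 [0.5099 0.2007 0.1372] [ 0.3 -0.3  2.3] [ 0.03 -0.08 -0.03] w 0.0187 g 37.6
2.1 26.07 [0.503  0.1992 0.1434] [ 1.  -1.1  3.1] [ 0.05 -0.1  -0.02] w 0.0188 g 37.7
1.95 26.32 [0.4955 0.1976 0.1482] [1.1 1.1 3.5] [ 0.07 -0.07  0.04] w 0.0184 g 37.9
1.8 26.57 [0.4873 0.1958 0.1519] [0.2 1.3 4.5] [ 0.12 -0.05 -0.04] w 0.0189 g 38.0
1.65 26.82 [0.4785 0.1938 0.1543] [-0.6  1.1  5. ] [0.17 0.04 0.02] w 0.019 g 38.0
1.5 27.07 [0.4694 0.1918 0.1553] [-2.6  0.4  3.1] [ 0.16  0.28 -0.04] w 0.0186 g 37.9
1.35 27.32 [0.4603 0.1898 0.1549] [-1.1  1.4  2. ] [0.28 0.34 0.03] w 0.0189 g 37.7
1.2 27.57 [0.4515 0.1878 0.1531] [-1.4  1.7  0.1] [ 0.37  0.29 -0.03] w 0.0189 g 37.4
1.05 27.82 [0.4435 0.1859 0.1503] [ 0.8  1.4 -3.4] [0.41 0.04 0.01] w 0.0187 g 37.3
0.9 28.07 [0.4358 0.1841 0.1464] [ 1.3  2.1 -4.7] [ 0.38 -0.22  0.02] w 0.019 g 37.2
0.75 28.32 [0.4288 0.1826 0.1414] [ 2.6  1.8 -5.5] [ 0.39 -0.27  0.03] w 0.0189 g 37.2
0.6 28.57 [0.4226 0.1812 0.1352] [ 1.9  2.2 -3.3] [ 0.31 -0.24  0.02] w 0.0187 g 37.3
0.45 28.82 [0.4171 0.18   0.1281] [ 0.5  0.6 -2.3] [ 0.17 -0.03  0.02] w 0.0186 g 37.4
0.3 29.07 [0.4127 0.1791 0.1202] [-0.7  1.  -1.9] [ 0.13 -0.01  0.01] w 0.0187 g 37.4
0.2 29.42 [0.4106 0.1787 0.1145] [-0.   0.4 -1.6] [-0.08  0.    0.  ] w 0.0188 g 37.4
0.1 29.77 [0.4089 0.1783 0.1087] [-0.3 -1.1 -2.1] [-0.13 -0.   -0.03] w 0.0188 g 37.4
0.05 30.02 [0.4083 0.1782 0.1058] [-0.7  0.5 -2. ] [-0.12  0.04 -0.04] w 0.0188 g 37.5
0.0 30.27 [0.4079 0.1782 0.1029] [ 0.3 -0.6  0.3] [-0.22  0.1   0.  ] w 0.0189 g 37.6
```

```bash
python3 - <<'E'
from rig import r
from h import *
p=np.array([.4081,.1782,.103])
r.command_gripper(.045); r.line_to(p+[0,0,.045],speed=.15); r.command_gripper(0.)
r.line_to([p[0],p[1],.124],speed=.1); r.sleep(.2); b=r.get_obs()["force"][2]; z=.124
while z>.108:
    z-=.001; r.line_to([p[0],p[1],z],speed=.03); o=st(r,round(z,4))
    if o["force"][2]-b>13: break
r.line_to([p[0],p[1],.16],speed=.15); r.line_to([.45,.186,.27],speed=.25)
c=r.camera_params("wrist"); pic,d=r.capture("wrist"); st(r)
P=cloud(c,d);z=P[...,2]
for lo,hi in [(.093,.1),(.105,.113),(.114,.15)]:
    m=(z>lo)&(z<hi)&(np.hypot(P[...,0]-.445,P[...,1]-.186)<.06)
    if m.sum()>9: print(lo,hi,m.sum(),np.median(P[m],0).round(4),cv2.minAreaRect(P[m][:,:2].astype(np.float32)))
cv2.imwrite("pics/w5.png",pic[...,::-1])
E
```

```text
0.123 32.43 [0.4082 0.1782 0.1231] [-0.7  1.   0.3] [-0.04  0.01  0.01] w 0.0004 g 0.0
0.122 32.68 [0.4081 0.1781 0.1219] [-0.2 -0.2 -0.1] [-0.02  0.06 -0.05] w -0.0006 g 0.0
0.121 32.93 [0.408  0.1782 0.1209] [-1.1 -0.  -1.1] [ 0.01  0.01 -0.03] w 0.0 g 0.0
0.12 33.18 [0.4081 0.1782 0.1199] [ 0.5 -0.2 -0.2] [0.01 0.01 0.02] w -0.0001 g 0.0
0.119 33.43 [0.4081 0.1782 0.119 ] [-0.7 -0.1 -1. ] [ 0.01  0.06 -0.02] w -0.0 g 0.0
0.118 33.68 [0.4081 0.1782 0.118 ] [ 0.1  0.  -0.2] [ 0.01  0.02 -0.04] w -0.0001 g 0.1
0.117 33.93 [0.4087 0.1784 0.1175] [-0.4 -0.   4.5] [-0.1   0.01  0.03] w 0.0001 g 2.1
0.116 34.18 [0.4092 0.1786 0.117 ] [-0.1 -0.8  8.7] [-0.17  0.04 -0.06] w -0.0003 g 4.3
0.115 34.43 [0.4099 0.1788 0.1166] [-0.5 -0.9 12.4] [-0.24  0.1   0.02] w -0.0 g 6.2
0.114 34.68 [0.4106 0.1791 0.1162] [-0.5 -0.8 16. ] [-0.26 -0.01 -0.01] w 0.0001 g 8.0
 35.82 [0.4481 0.1853 0.2674] [-0.5  0.4 -0.7] [-0.02  0.    0.  ] w 0.0005 g 0.0
0.093 0.1 1844 [0.4401 0.1851 0.0961] ((0.4426404535770416, 0.18640968203544617), (0.06307090073823929, 0.049977902323007584), 11.959129333496094)
0.105 0.113 502 [0.4595 0.1866 0.1074] ((0.4385930299758911, 0.1863309144973755), (0.07355760782957077, 0.027784792706370354), 11.787740707397461)
0.114 0.15 204 [0.4092 0.1792 0.1162] ((0.40885403752326965, 0.1793789118528366), (0.011123537085950375, 0.019305609166622162), 12.227234840393066)
```

View pics/w5.png

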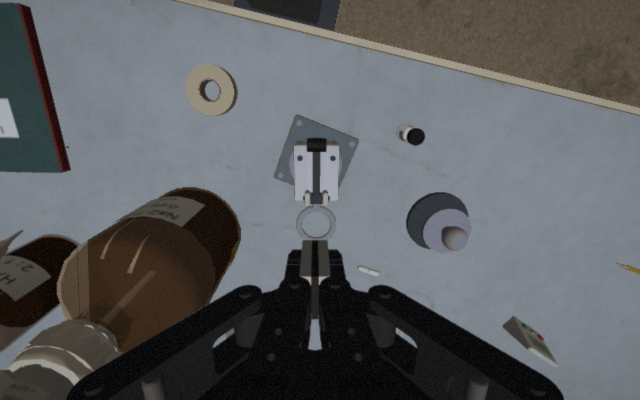

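The handle lies flat with its roller at (316,145), 20 mm above the housing top, the same as when it was locked on the park stand. The vial, tape roll and stir bar look undisturbed.

```bash
python3 -c "
from rig import r
print(r.job_done())"
```

```text
the job is handed in; nothing more can be done
None
```

The ring holder is now on the square-footed stand, fully home and locked with its handle flat; my readings never showed more than about 16 N on that stand, and I handed the job in at about 36 s.

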